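Refit a hob's control knob and hold it pressed at the lighting position

TASK

The control knob of the single-burner gas hob was pulled off for cleaning. First open the gas: turn the handwheel of the supply valve beside the hob anticlockwise until it stops, fully open; then put the knob on the hob's D-shaped spindle, the flat of its bore to the flat of the spindle, and push it fully home. Now hold it as for lighting the burner: press the knob all the way in, turn it a quarter turn anticlockwise while it is in, so that its pointer is at the large flame mark, and finish with the gripper still holding it pressed in there; leave the other things where they stand.

Things in the scene. Friction and masses are not known exactly. Their poses are not given: they have to be found in the camera images.
- hob: gas hob, one burner: black glass top on a steel tray, 240 (x) x 340 (y) x 60 mm high, fixed. Origin under its centre on the worktop; x to its back, y to its left, z up. Pan support on the left part, up to 96 mm high. Spindle 20 mm in front of and 115 mm right of the origin; marks printed on the glass round it: dot behind it (off), large flame to its left, small flame in front
- wheel_center (a point): centre, at mid-rim, of the supply valve's round handwheel: dark steel, 55 mm across, rim 10 mm thick, 83 mm above the worktop, right of the hob. x to the bright pip on the rim (turns with it), z up. Below it a neck 21 mm wide, from 31 mm under the rim a brass valve body 34 mm wide with pipes to the hob and the back. Can be gripped from above across the rim at any angle; turns with 0.08 N m
- supply_wheel (a joint): turn of the handwheel in rad, grows anticlockwise seen from above: 0 shut, 3.14 fully open against its stop; it starts between 0 and 0.8 and stays where it is left
- control_knob: loose control knob, black plastic, about 45 g, upright on the worktop right of the valve: round skirt 42 mm across, 5 mm high; on it a grip bar 18 mm thick (y), 37 mm long (x), to 32 mm above the underside, pointed nose and white line at its +x end. Origin: centre of the underside; z up. In the underside a D-bore 13.2 mm across, 18 mm deep, its flat on the pointer's side, 3.1 mm off the axis
- spindle_tip (a point): centre of the upper end of the hob's upright steel spindle, 28 mm above the glass (88 mm above the worktop): 12 mm across, flat 2.5 mm off its axis all along, last 3 mm tapered. x to the flat (when off: to the hob's back), z up; moves and turns with the spindle. With the knob fully home the knob's origin is 18 mm below this point, its x along this x
- stem (a joint): how far the spindle is pressed in, m: 0 out, 0.006 fully in; a spring pushes it out with 3.2 N at 0 and 8 N at 0.006
- spindle (a joint): turn of the spindle in rad, anticlockwise from above: 0 off (start), 1.57 pointer at the large flame mark, 3.3 end. It can leave off only while pressed in by more than about 4 mm; it stays where it is turned to (0.02 N m)
- tomato_tin: bystander: tin 75 mm across, 58 mm high, at the right; origin at the centre of its underside, as for all bystanders
- egg_timer: bystander: wind-up kitchen timer, 65 mm across, 57 mm high, behind the knob
- lemon: bystander: lemon, 71 x 53 x 51 mm, near the front edge
- mug: bystander: mug with handle, 95 mm high, at the right, to the back
- salt_shaker: bystander: salt shaker, 44 mm across, 90 mm high, behind the supply valve
- spoon_rest: bystander: shallow glazed spoon rest, 107 mm across, 17 mm high, at the right front
There are look-alikes about, which are no part of the job. Several things have the shape of the control_knob; the one meant has the colours described above.

How it is judged:
On the way, in this order (a step that is already met when the one before it is completed fails the run):
1. the supply valve is fully open (value of joint supply_wheel above 2.98 rad), for 0.2 s.
2. the knob is fully home on the spindle (z of control_knob in the frame of spindle_tip below -0.0155 m and horizontal distance between control_knob and spindle_tip below 0.004 m and angle between the x axis of control_knob and the x axis of spindle_tip, either way round below 0.4 rad), for 0.2 s.
At the end, for the whole second after the job is handed in: Supply valve within 0.16 rad of its open stop; knob home on the spindle (15.5 mm or more below the tip, within 4 mm of the axis, flats in line within 0.4 rad), held by the gripper (over 2 N), pressed in by over 4 mm, pointer within 0.35 rad of the large flame mark, spindle turned by 1.1 to 2 rad (all of step 2 and value of joint supply_wheel above 2.98 rad and value of joint stem above 0.004 m and value of joint spindle between 1.1 and 2 rad and angle between the x axis of control_knob and the y axis of hob, either way round below 0.35 rad and contact force between the fingers and control_knob above 2 N); the arm keeps its last pose, push and grip.
It fails at once if a bystander is moved by more than 40 mm (distance of any of tomato_tin, egg_timer, lemon, mug, salt_shaker, spoon_rest from where it was at the start of the episode above 0.04 m).
It also fails if it takes over 72 s, if anything falls off the work surface, if the arm or the gripper's body presses on something with over 40 N, if the wrist force passes 120 N, or if a joint passes its speed limit or range.

ROBOT

A 7-joint arm with a two-finger parallel gripper is mounted at the origin on a cart in front of the work surface, level with it; the furniture and walls round the work are solid. World frame = base frame: x ahead of the robot, y to its left, z up, the work surface at z = 0. Lengths are in m, angles in rad, forces in N, time in s.
With the tool pointing down it reaches from about 0.4 to 0.85 m from the base axis. Payload 10.4 kg.
Tool frame: the origin (TCP) lies at the very end of the fingers, on their centre line; the grasp point (between the pads) lies 19 mm behind it; z points along the fingers, y is the line along which they close (so a half turn about z gives the same grasp; the last joint's range is limited). The gripper opens to 87 mm and grips with 3 to 60 N. Pads are 19 mm wide; open, the fingers measure 117 mm over their backs; the gripper's body (75 mm by 190 mm) begins 51 mm behind the grasp point.
Start: joints at [1.243, 0.332, -0.065, 1.46, 0.022, 1.35, -0.088], TCP at [0.188, -0.596, 0.223] pointing down, gripper open.
Joint ranges: [-2.6, 2.6], [-0.5, 2.12], [-1.47, 1.34], [0.16, 2.42], [-1.27, 4.41], [0.06, 2.06], [-2.6, 2.6]. Speed limits (rad/s): [2.22, 2.22, 2.79, 2.79, 3.14, 3.14, 3.14].

INTERFACE

Orientations are given as a 3x3 rotation matrix whose columns are the frame's x, y, z axes.
In Python, from station import get_state, viewer, env gives the robot as it stands.
- The arm moves only by the tool apply_moves, never from a script. Its argument "increments" is a list of rows, each a list of 3 entries, a list of its own where there are three numbers: the opening in per cent of the stroke, from 0 (shut) to 100 (fully open), then the shift along the tool's x, y, z scaled (see below), then the turn, a rotation vector about the tool's x, y, z scaled (see below). In form: [[gripper, [x, y, z], [wx, wy, wz]], ...]. A call has 1 to 5 rows; each row shifts and turns the commanded pose from where the row before left it, along the tool's axes as they then stand; what a row does not reach is not made up. The controller multiplies each number of a shift by 0.1 m and each number of a turn by 90 degrees. A row lasts 1/10 s, in which the tool goes at most 50 mm and 8.59 degrees, less where a joint would pass 70% of its speed; a pose out of reach is approached as far as the arm can. A call with a number of a shift or a turn outside -1 to 1 is refused whole. A call with a gripper value outside its range is refused whole. The fingers move at their own pace and stop on an object; the grip force is fixed at half the most. Time passes only in rows, so rows that do not move let the fingers close. It gives the time, the measured TCP pose, the force, the opening and the grip force at its end, in the units of the state.
- get_state(): the state, without advancing time (a new reading comes with each control period).
- viewer.read_camera(name): name is "side" or "top" or "wrist"; returns a dict with "img" (384x512x3 uint8, red, green, blue), "fx", "fy", "cx", "cy" (pixels), "k1" (the pictures are not rectified: a ray, as slopes to the right and down, at radius r is drawn at 1 + k1 r^2 times it, then the intrinsics apply), "world_from_camera" (4x4, takes a point from camera to world coordinates). Camera axes: x right, y down, z forward; pixel columns grow to the right and rows downward; lengths in m; the calibration is good to about 2 mm. A picture is of the moment at which its call begins. There is no depth.
- env.sign_off(): hands the job in; it is judged then, once.
The state is a dict: "clock": time; "qpos": joint angles; "joint_velocities": joint speeds; "tau": joint torques, N m; "tool_pos": TCP position; "eef_rot": TCP orientation; "ft_force": force on the tool from outside, world axes, zero at the start; "wrist_torque": the same for the moment, N m; "gripper_width": opening from 0.0 (shut) to 1.0 (fully open); "grasp_force": force on a finger pad.
Only numpy, scipy, OpenCV 4.12 (cv2) and the standard library are available. Lean on these libraries where they do the work, as an engineer would, in place of code of your own. Each camera call takes 0.05 s, during which the arm holds its last target. There are 200 camera calls.

## Working session

There is one attempt and no reset: what is moved stays moved. The work goes in short steps, Python scripts to look and compute and a tool call to move; the robot and the scene stay as the last step left them, time stands still between calls to the robot, and variables do not carry over. Pictures are saved under pics/ and viewed, at most 10 in all, crops included, and the job is handed in when it is done.

Besides the shell and the picture viewer there is one more tool, called after ">>>" in YAML: its name, and indented under it one key for each argument. apply_moves: Moves the arm, as the interface text tells. Shifts and turns lie within -1 to 1; 1 stands for 0.1 m of shift or 90 degrees of turn. Its arguments: {"type":"object","properties":{"increments":{"type":"array"}},"required":["increments"]}

```bash
mkdir -p pics; ls; python3 - <<'E'
from station import get_state, viewer, env
import cv2,numpy as np
s=get_state();print(s)
ims={}
for n in ["side","top","wrist"]:
    c=viewer.read_camera(n);print(n,c['fx'],c['fy'],c['cx'],c['cy'],c['k1'],c['world_from_camera'].round(3).tolist() if hasattr(c['world_from_camera'],'round') else c['world_from_camera'])
    cv2.imwrite(f'pics/{n}0.png',c['img'][:,:,::-1])
    np.savez(f'{n}0.npz',**c)
    ims[n]=c['img'][:,:,::-1]
cv2.imwrite('pics/top0x.png',cv2.resize(ims['top'],(800,600),interpolation=cv2.INTER_CUBIC))
cv2.imwrite('pics/side0x.png',cv2.resize(ims['side'],(800,600),interpolation=cv2.INTER_CUBIC))
E
```

```text
pics
{'clock': 0.0, 'qpos': array([ 1.24338889,  0.33288178, -0.06466846,  1.46093042,  0.02158667,
        1.34990186, -0.08849446]), 'joint_velocities': array([ 0.00098226,  0.00061829, -0.00071429,  0.00153864, -0.00075733,
       -0.00028806,  0.00041179]), 'tau': array([ 1.15421849e-04, -6.23252392e+01,  2.46778439e-02, -3.89896023e+01,
       -6.12400286e-02,  3.98808613e-02,  1.70457802e-04]), 'tool_pos': array([ 0.18743381, -0.59583005,  0.22175287]), 'eef_rot': array([[ 9.53906682e-01,  3.00102988e-01, -4.87927711e-04],
       [ 3.00103378e-01, -9.53905742e-01,  1.34066940e-03],
       [-6.30981532e-05, -1.42530225e-03, -9.99998982e-01]]), 'ft_force': array([0.77078894, 0.056035  , 0.58606486]), 'wrist_torque': array([-0.02498651, -0.03123452,  0.00776631]), 'grasp_force': 0.0, 'gripper_width': 1.0010834707855714}
side 441.4823681809168 441.4823681809168 253.3684379622366 186.89939629250918 -0.12869901242614598 [[1.0, 0.025, -0.011, 0.544], [0.021, -0.446, 0.895, -1.084], [0.017, -0.895, -0.446, 0.574], [0.0, 0.0, 0.0, 1.0]]
top 380.232991325992 380.232991325992 255.76278791315082 194.8737932987868 -0.12121991311471732 [[-0.005, -0.987, 0.163, 0.374], [-1.0, 0.001, -0.025, -0.096], [0.025, -0.163, -0.986, 1.148], [0.0, 0.0, 0.0, 1.0]]
wrist 328.5776730269563 328.5776730269563 255.28167336421322 197.16780046229323 -0.0867484130621881 [[0.301, -0.922, -0.244, 0.255], [-0.954, -0.291, -0.077, -0.575], [-0.0, 0.256, -0.967, 0.383], [0.0, 0.0, 0.0, 1.0]]
```

View pics/top0x.png

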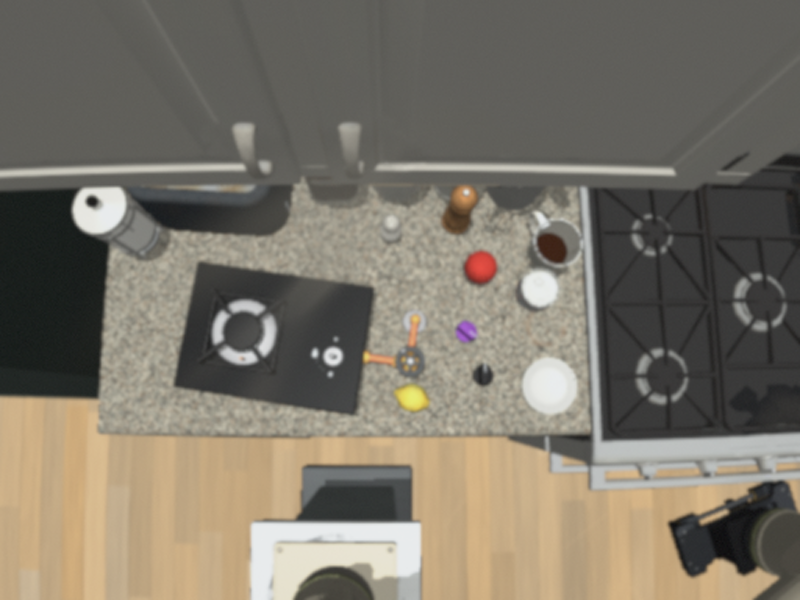

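View pics/side0x.png

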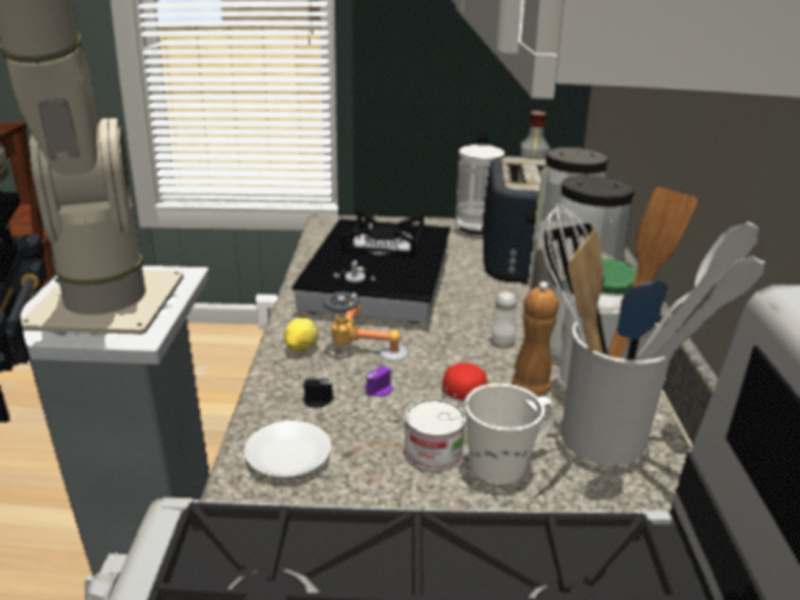

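Top view (800×600 px): the hob with the spindle at (333,356), the valve wheel at (409,361), a black knob at (484,375) and a purple look-alike at (466,331). By the colours described, the black one is the right knob. The red object at (481,267) is the egg timer. Next is a close crop.

```bash
cat > h.py <<'E'
import numpy as np,cv2
from station import get_state, viewer, env
def K(c): return np.array([[c['fx'],0,c['cx']],[0,c['fy'],c['cy']],[0,0,1]],float),np.array([c['k1'],0,0,0],float)
def ray(c,p):
    k,d=K(c);u=cv2.undistortPoints(np.array([[p]],float),k,d)[0,0]
    T=np.array(c['world_from_camera']);return T[:3,3],T[:3,:3]@np.array([u[0],u[1],1])
def onz(c,p,z):
    o,r=ray(c,p);return o+r*(z-o[2])/r[2]
def proj(c,P):
    T=np.linalg.inv(c['world_from_camera']);k,d=K(c);r,_=cv2.Rodrigues(T[:3,:3])
    return cv2.projectPoints(np.atleast_2d(P).astype(float),r,T[:3,3],k,d)[0][:,0]
def tri(obs):
    A=[];b=[]
    for c,p in obs:
        o,r=ray(c,p);r=r/np.linalg.norm(r);M=np.eye(3)-np.outer(r,r);A.append(M);b.append(M@o)
    return np.linalg.lstsq(np.vstack(A),np.hstack(b),rcond=None)[0]
def load(n): return dict(np.load(n+'.npz'))
def snap(n,tag):
    c=viewer.read_camera(n);np.savez(f'{n}{tag}.npz',**c);return c
def crop(c,x0,y0,w,h,f,name):
    cv2.imwrite('pics/'+name,cv2.resize(np.ascontiguousarray(c['img'][y0:y0+h,x0:x0+w,::-1]),None,fx=f,fy=f,interpolation=cv2.INTER_CUBIC))
E
python3 - <<'E'
from h import *
a=load('top0');b=load('side0')
crop(a,190,195,133,70,6,'tc.png')
E
```

```text
(no output)
```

View pics/tc.png

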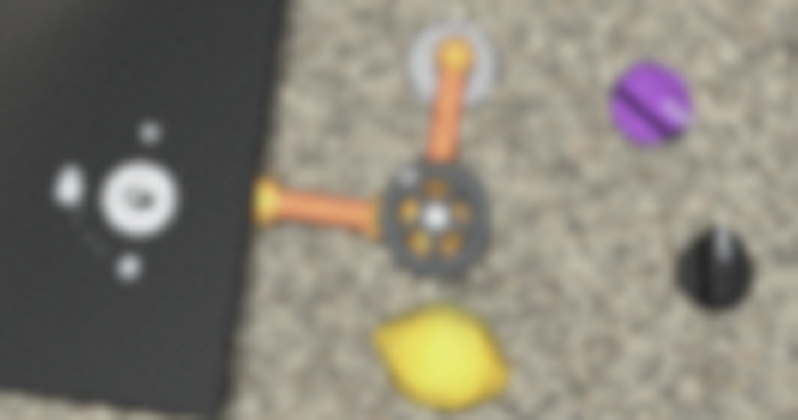

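```bash
python3 - <<'E'
from h import *
a=load('top0')
def P(u,v,z): return onz(a,(190+(u+.5)/6-.5,195+(v+.5)/6-.5),z).round(4)
w=P(436,217,.083);p=P(408,177,.088);print('wheel',w,'pip',p,np.degrees(np.arctan2(*(p-w)[[1,0]])))
print('wheel size',P(382,217,.083)-P(490,217,.083))
k=P(716,270,.005);l=P(722,240,.032);t=P(716,270,.03);print('knob',k,'lineend',l,t)
print('skirt size',P(677,270,.005)-P(754,270,.005))
print('spindle',P(140,198,.088),'as base disc',P(140,198,.06))
dot=P(150,132,.06);fl=P(69,187,.06);sm=P(128,267,.06);print('marks',dot,fl,sm,(dot+sm)/2)
C=[onz(a,((x+.5)*.64-.5,(y+.5)*.64-.5),.06) for x,y in [(199,264),(373,288),(356,412),(176,386)]]
print(np.round(C,4),[np.linalg.norm(C[i]-C[i-1]).round(4) for i in range(4)])
f=np.mean(C,0);print('centre',f)
dx=(C[0]+C[1]-C[2]-C[3]);dy=C[0]+C[3]-C[1]-C[2]
print(np.degrees(np.arctan2(dx[1],dx[0])),np.degrees(np.arctan2(dy[1],dy[0]))-90)
yaw=np.arctan2(dx[1],dx[0])
R=np.array([[np.cos(yaw),-np.sin(yaw)],[np.sin(yaw),np.cos(yaw)]]);print('sp from hob',f[:2]+R@[-.02,-.115])
sh=load('side0');
for n,Q in [('w',w),('k',k),('tip',P(140,198,.088))]: print(n,proj(sh,Q)*800/512)
E
```

```text
wheel [ 0.4476 -0.1408  0.083 ] pip [ 0.466  -0.1277  0.088 ] 35.449212942798205
wheel size [0.0002 0.0505 0.    ]
knob [ 0.4257 -0.2846  0.005 ] lineend [ 0.4391 -0.2835  0.032 ] [ 0.4245 -0.2805  0.03  ]
skirt size [0.0003 0.039  0.    ]
spindle [ 0.4564 -0.0031  0.088 ] as base disc [ 0.4586 -0.0007  0.06  ]
marks [ 0.4902 -0.0051  0.06  ] [0.4639 0.0333 0.06  ] [0.4258 0.0047 0.06  ] [ 4.58e-01 -2.00e-04  6.00e-02]
[[ 0.6319  0.2558  0.06  ]
 [ 0.5851 -0.0737  0.06  ]
 [ 0.3569 -0.0433  0.06  ]
 [ 0.4027  0.2882  0.06  ]] [np.float64(0.2315), np.float64(0.3329), np.float64(0.2302), np.float64(0.3347)]
centre [0.49412232 0.10674033 0.06      ]
-7.821792426356201 -7.977750287312091
sp from hob [ 0.45865777 -0.00446788]
w [[341.01609365 302.64404204]]
k [[317.39627705 397.92849934]]
tip [[353.45530608 263.37533574]]
```

```bash
cat >> h.py <<'E'
def plan(target,yawdeg,n=None,vm=.048):
    """rows of [shift],[turn] to target (tool pointing down) at given tool-x azimuth"""
    from scipy.spatial.transform import Rotation as Ro
    s=get_state();R=s['eef_rot'];p=s['tool_pos'];y=np.radians(yawdeg);c,q=np.cos(y),np.sin(y)
    G=np.array([[c,q,0],[q,-c,0],[0,0,-1.]]);d=np.array(target)-p
    rv=Ro.from_matrix(R.T@G).as_rotvec()
    n=n or int(max(np.ceil(np.linalg.norm(d)/vm),np.ceil(np.degrees(np.linalg.norm(rv))/8.5),1))
    step=Ro.from_rotvec(rv/n)
    print('t',s['clock'],'pos',p.round(4),'yaw',np.degrees(np.arctan2(R[1,0],R[0,0])).round(2),'tilt',np.degrees(np.arccos(-R[2,2])).round(2),'d',d.round(4),'q7',s['qpos'][6].round(2),'F',s['ft_force'].round(1))
    for i in range(n):
        print((R.T@d/n/.1).round(3).tolist(),(rv/n/(np.pi/2)).round(4).tolist());R=R@step.as_matrix()
E
python3 -c "
from h import *
plan([.4476,-.1408,.18],-22,12)"
```

```text
t 0.15 pos [ 0.1874 -0.5959  0.2219] yaw 17.46 tilt 0.06 d [ 0.2602  0.4551 -0.0419] q7 -0.09 F [-0.5 -0.6  0.5]
[0.321, -0.297, 0.035] [-0.0001, 0.0, 0.0365]
[0.303, -0.315, 0.035] [-0.0001, 0.0, 0.0365]
[0.285, -0.331, 0.035] [-0.0001, 0.0, 0.0365]
[0.265, -0.347, 0.035] [-0.0001, 0.0, 0.0365]
[0.245, -0.362, 0.035] [-0.0001, 0.0, 0.0365]
[0.224, -0.375, 0.035] [-0.0001, 0.0, 0.0365]
[0.202, -0.388, 0.035] [-0.0001, 0.0, 0.0365]
[0.179, -0.398, 0.035] [-0.0001, 0.0, 0.0365]
[0.156, -0.408, 0.035] [-0.0001, 0.0, 0.0365]
[0.132, -0.416, 0.035] [-0.0001, 0.0, 0.0365]
[0.108, -0.423, 0.035] [-0.0001, 0.0, 0.0365]
[0.084, -0.429, 0.035] [-0.0001, 0.0, 0.0365]
```

>>> apply_moves:
  increments:
    - [100,[0.32,-0.3,0.035],[0,0,0.036]]
    - [100,[0.3,-0.315,0.035],[0,0,0.036]]
    - [100,[0.285,-0.33,0.035],[0,0,0.036]]
    - [100,[0.265,-0.347,0.035],[0,0,0.036]]
    - [100,[0.245,-0.362,0.035],[0,0,0.036]]

```text
clock: 0.65
tool_pos: [0.2958, -0.4045, 0.2048]
eef_rot: [[1.0, 0.02, -0.0], [0.02, -1.0, -0.0], [-0.0, 0.0, -1.0]]
ft_force: [0.5, -0.5, 0.5]
gripper_width: 0.998
grasp_force: 0.0
```

>>> apply_moves:
  increments:
    - [100,[0.224,-0.375,0.035],[0,0,0.036]]
    - [100,[0.2,-0.388,0.035],[0,0,0.036]]
    - [100,[0.18,-0.398,0.035],[0,0,0.036]]
    - [100,[0.155,-0.408,0.035],[0,0,0.036]]
    - [100,[0.13,-0.416,0.035],[0,0,0.036]]

```text
clock: 1.15
tool_pos: [0.4027, -0.2144, 0.1875]
eef_rot: [[0.966, -0.26, 0.0], [-0.26, -0.966, -0.0], [0.0, 0.0, -1.0]]
ft_force: [0.7, -0.3, 0.5]
gripper_width: 1.002
grasp_force: 0.0
```

>>> apply_moves:
  increments:
    - [100,[0.11,-0.423,0.035],[0,0,0.036]]
    - [100,[0.084,-0.43,0.035],[0,0,0.036]]
    - [100,[0,0,0],[0,0,0]]

```text
clock: 1.45
tool_pos: [0.4472, -0.134, 0.1803]
eef_rot: [[0.933, -0.36, 0.001], [-0.36, -0.933, 0.002], [0.0, -0.002, -1.0]]
ft_force: [0.3, -0.2, 0.4]
gripper_width: 0.999
grasp_force: 0.0
```

```bash
python3 - <<'E'
from h import *
w=snap('wrist','1')
cv2.imwrite('pics/w1.png',cv2.resize(w['img'][:,:,::-1],(800,600)))
a=load('top0')
plan([.4476,-.1408,.064],-22)
print(proj(w,[[.4476,-.1408,.083],[.4586,-.0007,.088],[.4257,-.2846,.005]])*800/512)
E
```

```text
t 1.5 pos [ 0.4459 -0.1371  0.1803] yaw -21.12 tilt 0.04 d [ 0.0017 -0.0037 -0.1163] q7 -1.75 F [-0.5 -1.3 -0.3]
[0.01, 0.01, 0.388] [-0.0001, 0.0001, 0.0032]
[0.01, 0.01, 0.388] [-0.0001, 0.0001, 0.0032]
[0.01, 0.009, 0.388] [-0.0001, 0.0001, 0.0032]
[[410.7652117  306.81064788]
 [162.14735505 380.42007245]
 [621.97541118 231.87710409]]
```

View pics/w1.png

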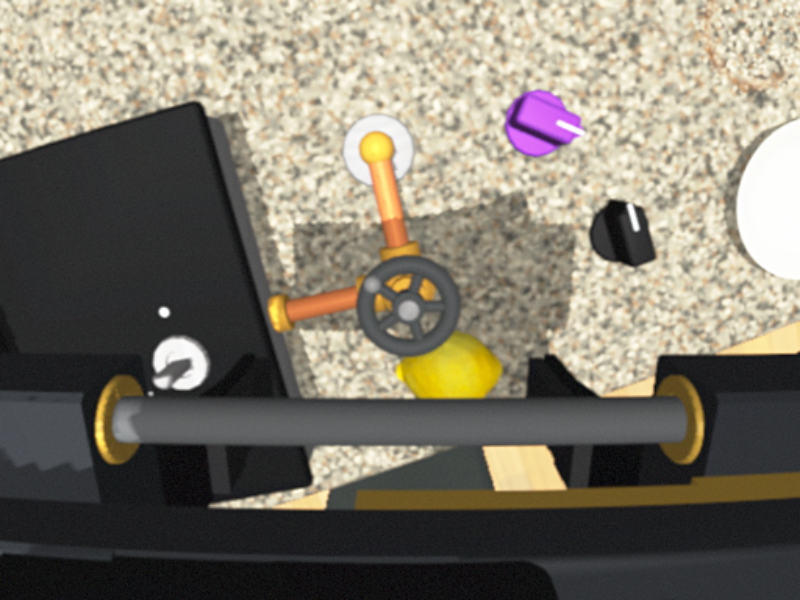

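The wheel is at (408,305), close to the (411,307) predicted from the top view. The spindle tip is at about (158,381). The black knob is at (620,233), with its white line running (630,205) to (636,230), so the pointer faces away from the robot.

```bash
python3 - <<'E'
from h import *
w=load('wrist1')
P=lambda u,v,z: onz(w,((u+.5)*.64-.5,(v+.5)*.64-.5),z).round(4)
print(P(408,305,.083),P(158,381,.088), P(181,363,.06))
a=P(630,205,.032);b=P(636,230,.032);print(a,b,np.degrees(np.arctan2(*(a-b)[[1,0]])))
print(P(612,233,.003))
p=P(372,285,.088)-P(408,305,.088);print(np.degrees(np.arctan2(p[1],p[0])))
E
```

```text
[ 0.4492 -0.1397  0.083 ] [0.4593 0.0017 0.088 ] [0.4587 0.0006 0.06  ]
[ 0.4469 -0.2835  0.032 ] [ 0.4309 -0.2831  0.032 ] -1.4320961841644877
[ 0.4271 -0.2786  0.003 ]
39.38557290095445
```

>>> apply_moves:
  increments:
    - [100,[0.01,0.01,0.39],[0,0,0]]
    - [100,[0.01,0.01,0.39],[0,0,0]]
    - [100,[0.01,0.01,0.38],[0,0,0]]
    - [0,[0,0,0],[0,0,0]]
    - [0,[0,0,0],[0,0,0]]

```text
clock: 2.0
tool_pos: [0.4465, -0.1443, 0.0651]
eef_rot: [[0.931, -0.366, -0.001], [-0.366, -0.931, 0.0], [-0.001, -0.0, -1.0]]
ft_force: [1.0, -0.5, 1.3]
gripper_width: 0.892
grasp_force: 0.0
```

>>> apply_moves:
  increments:
    - [0,[0,0,0],[0,0,0]]
    - [0,[0,0,0],[0,0,0]]
    - [0,[0,0,0],[0,0,0]]

```text
clock: 2.3
tool_pos: [0.4499, -0.14, 0.0665]
eef_rot: [[0.932, -0.363, 0.006], [-0.363, -0.932, 0.003], [0.004, -0.005, -1.0]]
ft_force: [11.0, 26.1, -0.9]
gripper_width: 0.632
grasp_force: 13.8
```

>>> apply_moves:
  increments:
    - [0,[0.015,-0.05,0],[0,0,0]]
    - [0,[0,0,0],[0,0,-0.05]]
    - [0,[0,0,0],[0,0,-0.09]]
    - [0,[0,0,0],[0,0,-0.09]]
    - [0,[0,0,0],[0,0,-0.09]]

```text
clock: 2.8
tool_pos: [0.4504, -0.1382, 0.0664]
eef_rot: [[0.991, 0.135, 0.0], [0.135, -0.991, 0.001], [0.0, -0.001, -1.0]]
ft_force: [-6.9, 9.0, 11.9]
gripper_width: 0.624
grasp_force: 30.3
```

```bash
python3 -c "
from h import *
s=get_state();print(s)"
```

```text
{'clock': 2.8, 'qpos': array([ 0.70987142,  0.19738097, -0.5460716 ,  2.00701415,  0.12315741,
        0.96865178, -1.33275827]), 'joint_velocities': array([ 0.14199578,  0.0189015 , -0.15707836, -0.00614405,  0.04025587,
        0.01010326,  1.3712369 ]), 'tau': array([  1.74456842, -39.29427266,   1.1277131 , -33.24079156,
         2.29219638,  -2.75134251,  -2.77522825]), 'tool_pos': array([ 0.45037563, -0.1382067 ,  0.06636709]), 'eef_rot': array([[ 9.90826807e-01,  1.35137485e-01,  3.14175125e-04],
       [ 1.35137296e-01, -9.90826725e-01,  5.59445201e-04],
       [ 3.86895127e-04, -5.11856526e-04, -9.99999794e-01]]), 'ft_force': array([-6.92606709,  8.97458533, 11.92959301]), 'wrist_torque': array([ 2.05441369,  1.55927695, -0.06184129]), 'grasp_force': 30.307669350877404, 'gripper_width': 0.6243063920093106}
```

>>> apply_moves:
  increments:
    - [0,[0,0,0],[0,0,-0.09]]
    - [0,[0,0,0],[0,0,-0.09]]
    - [0,[0,0,0],[0,0,-0.09]]
    - [0,[0,0,0],[0,0,-0.09]]
    - [0,[0,0,0],[0,0,-0.09]]

```text
clock: 3.3
tool_pos: [0.4495, -0.1367, 0.0662]
eef_rot: [[0.665, 0.747, -0.002], [0.747, -0.665, 0.002], [0.0, -0.003, -1.0]]
ft_force: [-13.2, 15.3, 20.2]
gripper_width: 0.62
grasp_force: 30.3
```

>>> apply_moves:
  increments:
    - [0,[0,0,0],[0,0,-0.09]]
    - [0,[0,0,0],[0,0,-0.09]]
    - [0,[0,0,0],[0,0,-0.09]]
    - [0,[0,0,0],[0,0,-0.09]]
    - [0,[0,0,0],[0,0,-0.09]]

```text
clock: 3.8
tool_pos: [0.448, -0.1361, 0.0661]
eef_rot: [[0.02, 1.0, -0.006], [1.0, -0.02, 0.002], [0.002, -0.006, -1.0]]
ft_force: [-21.9, 17.7, 30.1]
gripper_width: 0.623
grasp_force: 30.3
```

```bash
python3 -c "
from h import *
s=get_state();print(s['qpos'],s['wrist_torque'],s['ft_force'])
plan([.45,-.138,.0664],150)"
```

```text
[ 0.86292183  0.22422467 -0.71708688  2.00179291  0.17477542  0.9829272
  0.0395878 ] [ 3.74416621  4.82524052 -0.18699145] [-21.86094399  17.70457097  30.10199584]
t 3.8 pos [ 0.448  -0.1361  0.0661] yaw 88.84 tilt 0.36 d [ 0.002  -0.0019  0.0003] q7 0.04 F [-21.9  17.7  30.1]
[-0.002, 0.003, -0.0] [-0.0003, -0.0004, -0.0849]
[-0.003, 0.002, -0.0] [-0.0003, -0.0004, -0.0849]
[-0.003, 0.002, -0.0] [-0.0003, -0.0004, -0.0849]
[-0.003, 0.002, -0.0] [-0.0003, -0.0004, -0.0849]
[-0.003, 0.001, -0.0] [-0.0003, -0.0004, -0.0849]
[-0.003, 0.001, -0.0] [-0.0003, -0.0004, -0.0849]
[-0.003, 0.0, -0.0] [-0.0003, -0.0004, -0.0849]
[-0.003, -0.0, -0.0] [-0.0003, -0.0004, -0.0849]
```

>>> apply_moves:
  increments:
    - [0,[0.03,-0.03,-0.03],[0,0,-0.09]]
    - [0,[0,0,0],[0,0,-0.09]]
    - [0,[0,0,0],[0,0,-0.09]]
    - [0,[0,0,0],[0,0,-0.06]]

```text
clock: 4.2
tool_pos: [0.4465, -0.1361, 0.0675]
eef_rot: [[-0.475, 0.88, -0.001], [0.88, 0.475, 0.0], [0.001, -0.001, -1.0]]
ft_force: [0.0, 2.7, -8.7]
gripper_width: 0.621
grasp_force: 30.0
```

```bash
python3 -c "
from h import *
s=get_state();print(s['qpos'],s['wrist_torque'],s['ft_force'])
plan([.45,-.138,.0664],150)"|head -2
```

```text
[ 0.92768129  0.22771178 -0.78619116  2.00577275  0.19292739  0.98307521
  0.54167508] [ 0.84579411  0.05675231 -1.03791447] [ 0.04910915  2.65223694 -8.65842245]
```

>>> apply_moves:
  increments:
    - [0,[0,0,0],[0,0,-0.04]]
    - [0,[0,0,0],[0,0,0]]

```text
clock: 4.4
tool_pos: [0.4466, -0.1366, 0.0677]
eef_rot: [[-0.525, 0.851, -0.001], [0.851, 0.525, 0.0], [0.0, -0.001, -1.0]]
ft_force: [-0.9, 1.8, -7.6]
gripper_width: 0.615
grasp_force: 30.0
```

```bash
python3 -c "
from h import *
s=get_state();print(s['qpos'],s['wrist_torque'],s['ft_force'])
plan([.45,-.138,.0664],150)
w=snap('wrist','2')
cv2.imwrite('pics/w2.png',cv2.resize(w['img'][:,:,::-1],(800,600)))
"|head -3
```

```text
[ 0.9352526   0.22944982 -0.79403893  2.00505229  0.19615105  0.98395118
  0.59755824] [ 0.35201897  0.07524877 -0.40146042] [-0.85677578  1.82681371 -7.59783311]
t 4.4 pos [ 0.4466 -0.1366  0.0677] yaw 121.67 tilt 0.04 d [ 0.0034 -0.0014 -0.0013] q7 0.6 F [-0.9  1.8 -7.6]
```

View pics/w2.png

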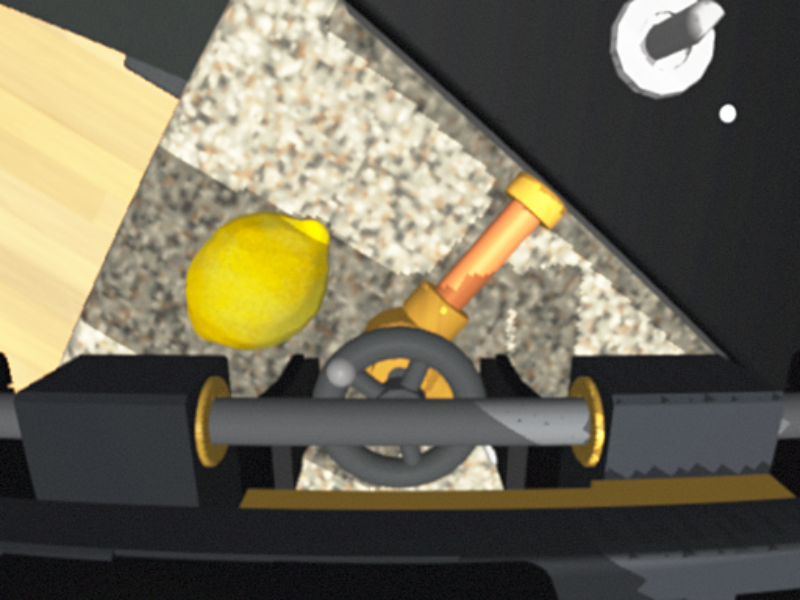

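The pip is at (341,373), still about 60° left of tool x as at the start, so the rim has not slipped. About 142° turned so far; I'll keep going to the stop.

>>> apply_moves:
  increments:
    - [0,[0,0,0],[0,0,-0.05]]
    - [0,[0,0,0],[0,0,-0.05]]
    - [0,[0,0,0],[0,0,0]]

```text
clock: 4.75
tool_pos: [0.4467, -0.1371, 0.0678]
eef_rot: [[-0.651, 0.759, -0.001], [0.759, 0.651, -0.001], [-0.0, -0.001, -1.0]]
ft_force: [-3.2, -2.1, -3.3]
gripper_width: 0.616
grasp_force: 30.0
```

```bash
python3 -c "
from h import *
s=get_state();print(s['qpos'],s['wrist_torque'],s['ft_force'])
plan([.45,-.138,.0664],150)
"|head -3
```

```text
[ 0.9543087   0.23446297 -0.81522593  2.00384084  0.20556832  0.98580088
  0.74718002] [-0.27777299  0.61096377 -0.09616869] [-3.19428265 -2.09761368 -3.33023993]
t 4.75 pos [ 0.4467 -0.1371  0.0678] yaw 130.62 tilt 0.07 d [ 0.0033 -0.0009 -0.0014] q7 0.75 F [-3.2 -2.1 -3.3]
```

>>> apply_moves:
  increments:
    - [0,[0,0,0],[0,0,-0.06]]
    - [0,[0,0,0],[0,0,-0.06]]
    - [0,[0,0,0],[0,0,-0.06]]
    - [0,[0,0,0],[0,0,0]]

```text
clock: 5.15
tool_pos: [0.4464, -0.1374, 0.0677]
eef_rot: [[-0.836, 0.548, -0.001], [0.548, 0.836, -0.001], [0.001, -0.002, -1.0]]
ft_force: [-4.3, -1.5, -2.8]
gripper_width: 0.621
grasp_force: 30.0
```

```bash
python3 -c "
from h import *
s=get_state();print(s['qpos'],s['wrist_torque'],s['ft_force'])
plan([.45,-.138,.0664],150)
"|head -3
```

```text
[ 0.99044221  0.24445313 -0.85557601  2.00249266  0.22206623  0.98968982
  1.01713051] [-0.43520202  0.86812324 -0.49759373] [-4.30650028 -1.54073515 -2.77619041]
t 5.15 pos [ 0.4464 -0.1374  0.0677] yaw 146.77 tilt 0.11 d [ 0.0036 -0.0006 -0.0013] q7 1.02 F [-4.3 -1.5 -2.8]
```

>>> apply_moves:
  increments:
    - [0,[0,0,0],[0,0,-0.06]]
    - [0,[0,0,0],[0,0,-0.06]]
    - [0,[0,0,0],[0,0,-0.06]]
    - [0,[0,0,0],[0,0,-0.04]]
    - [0,[0,0,0],[0,0,0]]

```text
clock: 5.65
tool_pos: [0.4463, -0.138, 0.0677]
eef_rot: [[-0.972, 0.234, -0.002], [0.234, 0.972, -0.002], [0.001, -0.002, -1.0]]
ft_force: [-6.0, -3.6, -2.4]
gripper_width: 0.617
grasp_force: 30.0
```

```bash
python3 -c "
from h import *
s=get_state();print(s['qpos'],s['wrist_torque'],s['ft_force'])
plan([.45,-.138,.0664],150)
w=snap('wrist','3'); o=load('wrist2')
x=np.hstack([o['img'][220:320,190:320],w['img'][220:320,190:320]])
crop({'img':x},0,0,260,100,3,'w3.png')
"|head -3
```

```text
[ 1.03633999  0.2586003  -0.90753699  2.00061899  0.24508915  0.99475305
  1.34436869] [-0.7508323   1.00386206 -0.52893161] [-5.97502165 -3.64400069 -2.38285973]
t 5.65 pos [ 0.4463 -0.138   0.0677] yaw 166.48 tilt 0.14 d [ 0.0037  0.     -0.0013] q7 1.34 F [-6.  -3.6 -2.4]
```

View pics/w3.png

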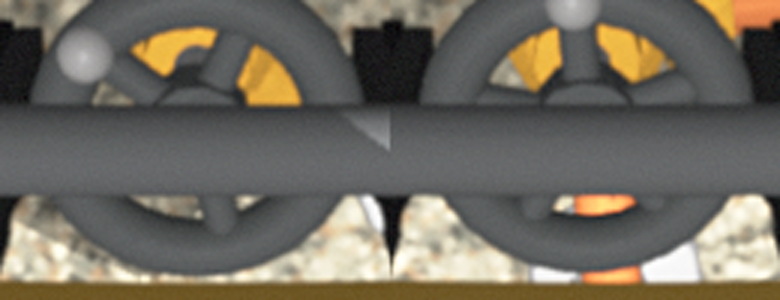

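```bash
python3 - <<'E'
from h import *
for n,u in [('wrist2',(85,55)),('wrist3',(573-390,8))]:
    w=load(n);p=onz(w,(190+u[0]/3,220+u[1]/3),.088);c=np.array([.4475,-.1375])
    d=p[:2]-c;print(p,np.degrees(np.arctan2(d[1],d[0])),np.hypot(*d))
w=load('wrist1');p=onz(w,(372*.64,285*.64),.088);print(p)
c=onz(w,(408*.64,305*.64),.083);d=(p-c);print(np.degrees(np.arctan2(d[1],d[0])),np.hypot(*d[:2]))
E
```

```text
[ 0.42645996 -0.13506392  0.088     ] 173.39551750447336 0.021180598029037077
[ 0.42708277 -0.13538567  0.088     ] 174.08774127122834 0.020526414930280783
[ 0.46654572 -0.12689844  0.088     ]
36.37150750020802 0.02175685642452465
```

The pip's world azimuth held at 173–174° while the gripper turned a further 45°. The wheel is therefore against its stop, after about 137° of turn. Release, lift and go to the knob.

>>> apply_moves:
  increments:
    - [100,[0,0,0],[0,0,0]]
    - [100,[0,0,0],[0,0,0]]
    - [100,[0,0,0],[0,0,0]]
    - [100,[0,0,-0.4],[0,0,0]]
    - [100,[0,0,-0.4],[0,0,0.05]]

```text
clock: 6.2
tool_pos: [0.447, -0.1356, 0.1483]
eef_rot: [[-0.952, 0.306, -0.001], [0.306, 0.952, 0.002], [0.001, 0.001, -1.0]]
ft_force: [1.4, -1.2, -0.0]
gripper_width: 0.96
grasp_force: 0.0
```

```bash
python3 -c "
from h import *
plan([.415,-.282,.15],-4)"
```

```text
t 6.2 pos [ 0.447  -0.1356  0.1483] yaw 162.18 tilt 0.1 d [-0.032  -0.1464  0.0017] q7 1.38 F [ 1.4 -1.2 -0. ]
[-0.007, -0.075, -0.001] [-0.0001, -0.0001, 0.0923]
[-0.018, -0.073, -0.001] [-0.0001, -0.0001, 0.0923]
[-0.028, -0.069, -0.001] [-0.0001, -0.0001, 0.0923]
[-0.038, -0.065, -0.001] [-0.0001, -0.0001, 0.0923]
[-0.047, -0.058, -0.001] [-0.0001, -0.0001, 0.0923]
[-0.055, -0.051, -0.001] [-0.0001, -0.0001, 0.0923]
[-0.062, -0.043, -0.001] [-0.0001, -0.0001, 0.0923]
[-0.067, -0.033, -0.001] [-0.0001, -0.0001, 0.0923]
[-0.071, -0.023, -0.001] [-0.0001, -0.0001, 0.0923]
[-0.074, -0.013, -0.001] [-0.0001, -0.0001, 0.0923]
[-0.075, -0.002, -0.001] [-0.0001, -0.0001, 0.0923]
[-0.074, 0.009, -0.001] [-0.0001, -0.0001, 0.0923]
[-0.072, 0.02, -0.001] [-0.0001, -0.0001, 0.0923]
[-0.069, 0.03, -0.001] [-0.0001, -0.0001, 0.0923]
[-0.064, 0.04, -0.001] [-0.0001, -0.0001, 0.0923]
[-0.057, 0.048, -0.001] [-0.0001, -0.0001, 0.0923]
[-0.05, 0.056, -0.001] [-0.0001, -0.0001, 0.0923]
[-0.041, 0.063, -0.001] [-0.0001, -0.0001, 0.0923]
[-0.032, 0.068, -0.001] [-0.0001, -0.0001, 0.0923]
[-0.021, 0.072, -0.001] [-0.0001, -0.0001, 0.0923]
```

>>> apply_moves:
  increments:
    - [100,[-0.007,-0.075,0],[0,0,0.092]]
    - [100,[-0.018,-0.073,0],[0,0,0.092]]
    - [100,[-0.028,-0.07,0],[0,0,0.092]]
    - [100,[-0.038,-0.065,0],[0,0,0.092]]
    - [100,[-0.047,-0.058,0],[0,0,0.092]]

```text
clock: 6.7
tool_pos: [0.4396, -0.1733, 0.148]
eef_rot: [[-0.506, 0.862, 0.001], [0.862, 0.506, -0.001], [-0.001, 0.001, -1.0]]
ft_force: [0.3, 0.9, -0.0]
gripper_width: 0.998
grasp_force: 0.0
```

>>> apply_moves:
  increments:
    - [100,[-0.055,-0.05,0],[0,0,0.092]]
    - [100,[-0.062,-0.043,0],[0,0,0.092]]
    - [100,[-0.067,-0.033,0],[0,0,0.092]]
    - [100,[-0.07,-0.023,0],[0,0,0.092]]
    - [100,[-0.074,-0.013,0],[0,0,0.092]]

```text
clock: 7.2
tool_pos: [0.4319, -0.2098, 0.148]
eef_rot: [[0.19, 0.982, 0.001], [0.982, -0.19, -0.001], [-0.0, 0.001, -1.0]]
ft_force: [0.8, 0.1, 0.1]
gripper_width: 1.003
grasp_force: 0.0
```

>>> apply_moves:
  increments:
    - [100,[-0.075,-0.002,0],[0,0,0.092]]
    - [100,[-0.074,0.009,0],[0,0,0.092]]
    - [100,[-0.072,0.02,0],[0,0,0.092]]
    - [100,[-0.069,0.03,0],[0,0,0.092]]
    - [100,[-0.064,0.04,0],[0,0,0.092]]

```text
clock: 7.7
tool_pos: [0.4241, -0.2465, 0.148]
eef_rot: [[0.792, 0.611, 0.001], [0.611, -0.792, -0.001], [0.0, 0.001, -1.0]]
ft_force: [-1.2, -0.5, 0.7]
gripper_width: 0.999
grasp_force: 0.0
```

>>> apply_moves:
  increments:
    - [100,[-0.057,0.048,0],[0,0,0.092]]
    - [100,[-0.05,0.056,0],[0,0,0.092]]
    - [100,[-0.04,0.063,0],[0,0,0.092]]
    - [100,[-0.032,0.068,0],[0,0,0.092]]
    - [100,[-0.02,0.072,0],[0,0,0.092]]

```text
clock: 8.2
tool_pos: [0.4167, -0.2832, 0.148]
eef_rot: [[0.998, -0.066, 0.001], [-0.066, -0.998, -0.001], [0.001, 0.001, -1.0]]
ft_force: [-0.1, 0.6, 0.1]
gripper_width: 0.998
grasp_force: 0.0
```

>>> apply_moves:
  increments:
    - [100,[0,0,0],[0,0,0]]
    - [100,[0,0,0],[0,0,0]]

```text
clock: 8.4
tool_pos: [0.4166, -0.2827, 0.1478]
eef_rot: [[0.998, -0.055, 0.001], [-0.055, -0.998, -0.0], [0.001, 0.0, -1.0]]
ft_force: [0.1, 0.0, -0.1]
gripper_width: 1.004
grasp_force: 0.0
```

```bash
python3 -c "
from h import *
w=snap('wrist','4')
print(proj(w,[[.427,-.282,.0]]))
plan([.415,-.282,.15],-4)
crop(w,176,110,200,150,4,'w4.png')
"
```

```text
[[253.45181477 175.41186065]]
t 8.45 pos [ 0.4166 -0.2825  0.1477] yaw -3.16 tilt 0.03 d [-0.0016  0.0005  0.0023] q7 -1.2 F [-0.5  0.7 -0.3]
[-0.016, -0.004, -0.023] [0.0, -0.0003, 0.0093]
```

View pics/w4.png

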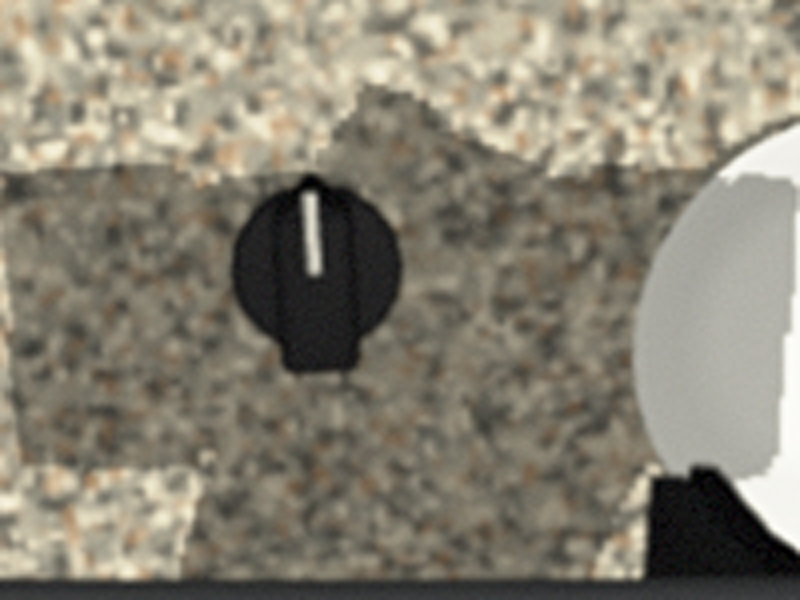

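The black knob with the white line: skirt centre at crop (317,266), line from (309,195) to (316,275), rear bar end at (320,371).

```bash
python3 - <<'E'
from h import *
w=load('wrist4')
P=lambda u,v,z: onz(w,(176+(u+.5)/4-.5,110+(v+.5)/4-.5),z)
c=P(317,266,.003);a=P(309,195,.032);b=P(316,275,.032);e=P(320,365,.032);n=P(309,182,.032);print(c,a,b,e,n,(e+n)/2)
print('skirt',P(234,266,.005)-P(401,266,.005))
for p,q in[(a,b),(a,e)]:print(np.degrees(np.arctan2(*(p-q)[[1,0]])))
L=P(277,300,.032);R=P(357,300,.032);print(L,R)
E
```

```text
[ 0.42681939 -0.28335386  0.003     ] [ 0.44787782 -0.2828118   0.032     ] [ 0.43054485 -0.28334146  0.032     ] [ 0.41046148 -0.28311071  0.032     ] [ 0.4506355  -0.28296719  0.032     ] [ 0.43054849 -0.28303895  0.032     ]
skirt [0.0021561  0.03928208 0.        ]
1.7503055490592163
0.4577095099415682
[ 0.42551217 -0.274627    0.032     ] [ 0.42456451 -0.29188199  0.032     ]
```

```bash
python3 -c "
from h import *
plan([.428,-.283,.010],1,4)"
```

```text
t 8.45 pos [ 0.4166 -0.2825  0.1477] yaw -3.16 tilt 0.03 d [ 0.0114 -0.0005 -0.1377] q7 -1.2 F [-0.5  0.7 -0.3]
[0.028, -0.0, 0.344] [0.0, -0.0001, -0.0116]
[0.028, 0.0, 0.344] [0.0, -0.0001, -0.0116]
[0.029, 0.001, 0.344] [0.0, -0.0001, -0.0116]
[0.029, 0.001, 0.344] [0.0, -0.0001, -0.0116]
```

>>> apply_moves:
  increments:
    - [100,[0.04,0,0.4],[0,0,-0.016]]
    - [100,[0.04,0,0.4],[0,0,-0.016]]
    - [100,[0.034,0,0.4],[0,0,-0.014]]
    - [100,[0,0,0.17],[0,0,0]]
    - [100,[0,0,0],[0,0,0]]

```text
clock: 8.95
tool_pos: [0.4263, -0.2818, 0.0082]
eef_rot: [[1.0, 0.016, -0.003], [0.016, -1.0, 0.003], [-0.003, -0.003, -1.0]]
ft_force: [-0.2, 0.2, 0.7]
gripper_width: 0.997
grasp_force: 0.0
```

```bash
python3 -c "
from h import *
plan([.428,-.283,.010],1,1)"
```

```text
t 8.95 pos [ 0.4263 -0.2818  0.0082] yaw 0.92 tilt 0.27 d [ 0.0017 -0.0012  0.0018] q7 -1.25 F [-0.2  0.2  0.7]
[0.017, 0.013, -0.018] [-0.0021, 0.002, -0.0009]
```

>>> apply_moves:
  increments:
    - [50,[0.017,0.013,-0.01],[0,0,0]]
    - [0,[0,0,0],[0,0,0]]
    - [0,[0,0,0],[0,0,0]]
    - [0,[0,0,0],[0,0,0]]
    - [0,[0,0,0],[0,0,0]]

```text
clock: 9.45
tool_pos: [0.4294, -0.285, 0.0121]
eef_rot: [[1.0, 0.013, 0.001], [0.013, -1.0, -0.001], [0.001, 0.001, -1.0]]
ft_force: [-0.0, 0.5, -0.1]
gripper_width: 0.633
grasp_force: 0.0
```

>>> apply_moves:
  increments:
    - [0,[0,0,0],[0,0,0]]
    - [0,[0,0,0],[0,0,0]]
    - [0,[0,0,0],[0,0,0]]

```text
clock: 9.75
tool_pos: [0.4293, -0.2847, 0.0116]
eef_rot: [[1.0, 0.013, 0.0], [0.013, -1.0, -0.0], [0.0, 0.0, -1.0]]
ft_force: [0.0, 0.8, -0.1]
gripper_width: 0.354
grasp_force: 0.0
```

```bash
python3 -c "
from h import *
s=get_state();print(s['gripper_width'],s['grasp_force'])
plan([.428,-.283,.010],1,1)"
```

```text
0.35390733650072564 0.0
t 9.75 pos [ 0.4293 -0.2847  0.0116] yaw 0.73 tilt 0.01 d [-0.0013  0.0017 -0.0016] q7 -1.25 F [ 0.   0.8 -0.1]
[-0.012, -0.017, 0.016] [0.0001, -0.0, -0.003]
```

>>> apply_moves:
  increments:
    - [0,[-0.01,-0.015,0.03],[0,0,0]]
    - [0,[0,0,0],[0,0,0]]
    - [0,[0,0,0],[0,0,0]]
    - [0,[0,0,0],[0,0,0]]
    - [0,[0,0,0],[0,0,0]]

```text
clock: 10.25
tool_pos: [0.4283, -0.2833, 0.0086]
eef_rot: [[1.0, 0.013, 0.0], [0.013, -1.0, -0.0], [0.0, 0.0, -1.0]]
ft_force: [0.2, 0.6, -0.2]
gripper_width: 0.208
grasp_force: 30.0
```

```bash
python3 -c "
from h import *
s=get_state();print(s['gripper_width'],s['grasp_force'])
plan([.428,-.283,.10],1,1)"
```

```text
0.20842493180239502 30.000056521967053
t 10.25 pos [ 0.4283 -0.2833  0.0086] yaw 0.72 tilt 0.01 d [-0.0003  0.0003  0.0914] q7 -1.26 F [ 0.2  0.6 -0.2]
[-0.003, -0.003, -0.914] [0.0001, -0.0, -0.0031]
```

>>> apply_moves:
  increments:
    - [0,[0,0,-0.2],[0,0,0]]
    - [0,[0,0,-0.4],[0,0,0]]
    - [0,[0,0,-0.45],[0,0,0]]
    - [0,[0,0,-0.45],[0,0,0]]
    - [0,[0,0,0],[0,0,0]]

```text
clock: 10.75
tool_pos: [0.4312, -0.2847, 0.1647]
eef_rot: [[1.0, 0.013, 0.008], [0.013, -1.0, -0.006], [0.008, 0.006, -1.0]]
ft_force: [0.8, -0.0, -1.3]
gripper_width: 0.206
grasp_force: 30.0
```

```bash
python3 -c "
from h import *
s=get_state();print(s['gripper_width'],s['grasp_force'])
plan([.436,-.001,.16],-8,8)"
```

```text
0.205903352688097 30.00000069849193
t 10.75 pos [ 0.4312 -0.2847  0.1647] yaw 0.73 tilt 0.56 d [ 0.0048  0.2837 -0.0047] q7 -1.15 F [ 0.8 -0.  -1.3]
[0.01, -0.355, 0.004] [0.0004, -0.0006, 0.0121]
[0.004, -0.355, 0.004] [0.0004, -0.0006, 0.0121]
[-0.003, -0.355, 0.004] [0.0004, -0.0006, 0.0121]
[-0.01, -0.355, 0.004] [0.0004, -0.0006, 0.0121]
[-0.017, -0.354, 0.005] [0.0004, -0.0006, 0.0121]
[-0.023, -0.354, 0.005] [0.0004, -0.0006, 0.0121]
[-0.03, -0.353, 0.005] [0.0004, -0.0006, 0.0121]
[-0.037, -0.353, 0.006] [0.0004, -0.0006, 0.0121]
```

>>> apply_moves:
  increments:
    - [0,[0.01,-0.355,0],[0,0,0.012]]
    - [0,[0,-0.355,0],[0,0,0.012]]
    - [0,[0,-0.355,0],[0,0,0.012]]
    - [0,[-0.01,-0.355,0],[0,0,0.012]]
    - [0,[-0.017,-0.355,0],[0,0,0.012]]

```text
clock: 11.25
tool_pos: [0.4307, -0.1043, 0.1583]
eef_rot: [[0.997, -0.082, -0.0], [-0.082, -0.997, -0.0], [0.0, 0.0, -1.0]]
ft_force: [0.7, -0.2, -0.6]
gripper_width: 0.205
grasp_force: 30.0
```

>>> apply_moves:
  increments:
    - [0,[-0.023,-0.355,0],[0,0,0.012]]
    - [0,[-0.03,-0.353,0],[0,0,0.012]]
    - [0,[-0.037,-0.353,0],[0,0,0.012]]
    - [0,[0,0,0],[0,0,0]]
    - [0,[0,0,0],[0,0,0]]

```text
clock: 11.75
tool_pos: [0.4326, 0.0011, 0.1584]
eef_rot: [[0.991, -0.136, -0.0], [-0.136, -0.991, -0.0], [0.0, 0.0, -1.0]]
ft_force: [0.1, -0.3, 0.4]
gripper_width: 0.207
grasp_force: 30.0
```

>>> apply_moves:
  increments:
    - [0,[0,0,0],[0,0,0]]
    - [0,[0,0,0],[0,0,0]]

```text
clock: 11.95
tool_pos: [0.4326, -0.0003, 0.1584]
eef_rot: [[0.99, -0.139, -0.0], [-0.139, -0.99, -0.0], [-0.0, 0.0, -1.0]]
ft_force: [-0.1, -0.5, -0.5]
gripper_width: 0.2
grasp_force: 30.0
```

```bash
python3 -c "
from h import *
w=snap('wrist','5')
print(proj(w,[[.459,0,.088]]))
plan([.436,-.001,.16],-8,1)
crop(w,156,130,200,150,4,'w5.png')
"
```

```text
[[249.29083061 174.40604894]]
t 12.0 pos [ 4.327e-01 -2.000e-04  1.584e-01] yaw -8.01 tilt 0.01 d [ 0.0033 -0.0008  0.0016] q7 -1.8 F [ 0.2  0.3 -0.8]
[0.034, 0.004, -0.016] [0.0, 0.0001, -0.0001]
```

View pics/w5.png

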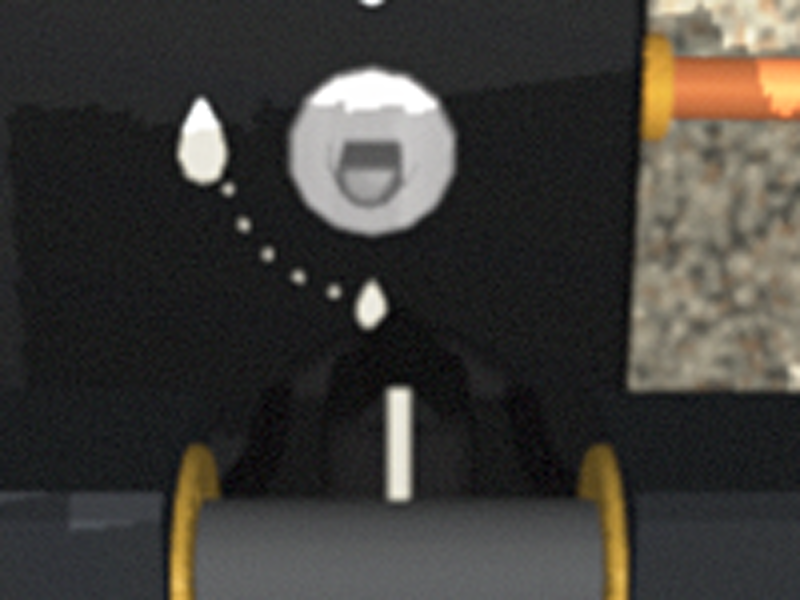

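The spindle's D-shaped end shows at crop (370,182), flat edge at v≈168 facing the back. The base disc centre is at (373,152). The held knob's white line is at u=399, v 388–500.

```bash
python3 - <<'E'
from h import *
w=load('wrist5')
P=lambda u,v,z: onz(w,(156+(u+.5)/4-.5,130+(v+.5)/4-.5),z)
print('top',P(370,182,.088),'disc',P(373,152,.060),P(373,152,.062))
print('flat edge',P(340,168,.088),P(402,168,.088),'disc diam',P(290,152,.06)-P(457,152,.06),P(373,68,.06)-P(373,236,.06))
fl=P(202,140,.06);dot=P(372,-8,.06);sm=P(371,305,.06);print(fl,dot,sm,np.degrees(np.arctan2(*(dot-sm)[[1,0]])))
# knob line: underside z = tcp-.0086, top +.032
z=.1584-.0086+.032
a=P(399,388,z);b=P(399,500,z);print('line',a,b,np.degrees(np.arctan2(*(a-b)[[1,0]])))
s=get_state();R=s['eef_rot'];p=s['tool_pos']
print('line end in tool',R.T@(a-p))
w4=load('wrist4');
# line end in world at w4, tool pose at grasp
g=np.array([.4283,-.2833,.0086]);y=np.radians(.72);G=np.array([[np.cos(y),np.sin(y),0],[np.sin(y),-np.cos(y),0],[0,0,-1]])
P4=lambda u,v,z: onz(w4,(176+(u+.5)/4-.5,110+(v+.5)/4-.5),z)
print('line end in tool at grasp',G.T@(P4(309,195,.032)-g),'skirt',G.T@(P4(317,266,.004)-g))
E
```

```text
top [0.45859764 0.00090302 0.088     ] disc [0.45925847 0.00076315 0.06      ] [0.45959054 0.00067936 0.062     ]
flat edge [0.46186563 0.00584971 0.088     ] [ 0.46032173 -0.00513029  0.088     ] disc diam [0.00464839 0.03305892 0.        ] [ 0.03363412 -0.00487231  0.        ]
[0.46645045 0.0342403  0.06      ] [ 0.49044915 -0.00355221  0.06      ] [0.42780342 0.00574214 0.06      ] -8.439045203050599
line [ 0.4528175  -0.00339282  0.1818    ] [ 0.43937436 -0.00151075  0.1818    ] -7.969713284252057
line end in tool [ 0.02040866  0.00038805 -0.02338648]
line end in tool at grasp [ 0.01958241 -0.00024215 -0.0234    ] skirt [-1.28547577e-03  4.84036712e-05  4.60000000e-03]
```

```bash
python3 -c "
from h import *
plan([.4598,.0007,.1016],-8.2,2)"
```

```text
t 12.0 pos [ 4.327e-01 -2.000e-04  1.584e-01] yaw -8.01 tilt 0.01 d [ 0.0271  0.0009 -0.0568] q7 -1.8 F [ 0.2  0.3 -0.8]
[0.134, -0.023, 0.284] [0.0, 0.0, 0.001]
[0.134, -0.023, 0.284] [0.0, 0.0, 0.001]
```

>>> apply_moves:
  increments:
    - [0,[0.134,-0.023,0.2],[0,0,0]]
    - [0,[0.134,-0.023,0.25],[0,0,0.002]]
    - [0,[0,0,0.1],[0,0,0]]
    - [0,[0,0,0],[0,0,0]]
    - [0,[0,0,0],[0,0,0]]

```text
clock: 12.5
tool_pos: [0.4596, 0.0015, 0.1041]
eef_rot: [[0.99, -0.141, -0.0], [-0.141, -0.99, -0.0], [-0.0, 0.0, -1.0]]
ft_force: [-0.2, -0.2, -0.2]
gripper_width: 0.205
grasp_force: 30.0
```

>>> apply_moves:
  increments:
    - [0,[0,0,0],[0,0,0]]
    - [0,[0,0,0],[0,0,0]]

```text
clock: 12.7
tool_pos: [0.4602, 0.0014, 0.1045]
eef_rot: [[0.99, -0.141, 0.002], [-0.141, -0.99, -0.001], [0.002, 0.001, -1.0]]
ft_force: [0.2, 0.3, -0.1]
gripper_width: 0.203
grasp_force: 30.0
```

```bash
python3 -c "
from h import *
plan([.4598,.0007,.1000],-8.2,1)"
```

```text
t 12.7 pos [0.4602 0.0014 0.1045] yaw -8.11 tilt 0.1 d [-0.0004 -0.0007 -0.0045] q7 -1.92 F [ 0.2  0.3 -0.1]
[-0.003, 0.008, 0.045] [0.0005, -0.001, 0.001]
```

>>> apply_moves:
  increments:
    - [0,[-0.004,0.007,0.045],[0,0,0]]
    - [0,[0,0,0.04],[0,0,0]]
    - [0,[0,0,0.04],[0,0,0]]
    - [0,[0,0,0],[0,0,0]]

```text
clock: 13.1
tool_pos: [0.46, 0.0009, 0.0908]
eef_rot: [[0.99, -0.141, 0.002], [-0.141, -0.99, 0.0], [0.001, -0.0, -1.0]]
ft_force: [5.4, -1.6, -3.6]
gripper_width: 0.204
grasp_force: 30.0
```

```bash
python3 -c "
from h import *
plan([.4598,.0007,.0786],-8.2,1);print(get_state()['wrist_torque'])"
```

```text
t 13.1 pos [0.46   0.0009 0.0908] yaw -8.09 tilt 0.09 d [-0.0002 -0.0002 -0.0122] q7 -1.94 F [ 5.4 -1.6 -3.6]
[-0.002, 0.003, 0.122] [-0.0002, -0.0009, 0.0012]
[-0.16949074 -1.29617795 -0.01488208]
```

>>> apply_moves:
  increments:
    - [0,[0.006,0,0.04],[0,0,0]]
    - [0,[0,0,0.04],[0,0,0]]
    - [0,[0,0,0.04],[0,0,0]]
    - [0,[0,0,0],[0,0,0]]

```text
clock: 13.5
tool_pos: [0.4602, 0.0009, 0.0786]
eef_rot: [[0.99, -0.141, 0.001], [-0.141, -0.99, 0.0], [0.001, -0.0, -1.0]]
ft_force: [5.8, -1.3, -3.1]
gripper_width: 0.204
grasp_force: 30.0
```

```bash
python3 -c "
from h import *
plan([.4598,.0007,.0726],-8.2,1);print(get_state()['wrist_torque'])"
```

```text
t 13.5 pos [0.4602 0.0009 0.0786] yaw -8.09 tilt 0.03 d [-0.0004 -0.0002 -0.006 ] q7 -1.96 F [ 5.8 -1.3 -3.1]
[-0.004, 0.003, 0.06] [-0.0002, -0.0003, 0.0012]
[-0.13669151 -1.40216599 -0.04747908]
```

>>> apply_moves:
  increments:
    - [0,[0.004,0,0.03],[0,0,0]]
    - [0,[0,0,0.03],[0,0,0]]
    - [0,[0,0,0.01],[0,0,0]]
    - [0,[0,0,0],[0,0,0]]

```text
clock: 13.9
tool_pos: [0.4604, 0.001, 0.0721]
eef_rot: [[0.99, -0.141, 0.0], [-0.141, -0.99, -0.0], [0.0, 0.0, -1.0]]
ft_force: [1.8, -0.9, 7.3]
gripper_width: 0.203
grasp_force: 30.0
```

```bash
python3 -c "
from h import *
plan([.4598,.0007,.0726],-8.2,1);print(get_state()['wrist_torque'])"
```

```text
t 13.9 pos [0.4604 0.001  0.0721] yaw -8.09 tilt 0.01 d [-0.0006 -0.0003  0.0005] q7 -1.97 F [ 1.8 -0.9  7.3]
[-0.006, 0.003, -0.005] [0.0001, -0.0001, 0.0012]
[ 0.03523998 -0.2046014  -0.0028367 ]
```

>>> apply_moves:
  increments:
    - [0,[0,0,0.01],[0,0,0]]
    - [0,[0,0,0.01],[0,0,0]]
    - [0,[0,0,0],[0,0,0]]

```text
clock: 14.2
tool_pos: [0.4608, 0.001, 0.0712]
eef_rot: [[0.99, -0.141, 0.0], [-0.141, -0.99, -0.001], [0.0, 0.001, -1.0]]
ft_force: [-4.5, -0.4, 23.3]
gripper_width: 0.203
grasp_force: 30.0
```

```bash
python3 -c "
from h import *
plan([.4598,.0007,.0726],-8.2,1);print(get_state()['wrist_torque'])"
```

```text
t 14.2 pos [0.4608 0.001  0.0712] yaw -8.09 tilt 0.06 d [-0.001  -0.0003  0.0014] q7 -1.97 F [-4.5 -0.4 23.3]
[-0.009, 0.004, -0.014] [0.0006, -0.0003, 0.0012]
[-0.05915398  1.24343907 -0.00291504]
```

>>> apply_moves:
  increments:
    - [0,[0,0,0],[0,0,-0.05]]
    - [0,[0,0,0],[0,0,-0.09]]
    - [0,[0,0,0],[0,0,-0.09]]
    - [0,[0,0,0],[0,0,-0.09]]
    - [0,[0,0,0],[0,0,-0.09]]

```text
clock: 14.7
tool_pos: [0.4608, 0.0021, 0.0713]
eef_rot: [[0.873, 0.488, 0.001], [0.488, -0.873, 0.0], [0.001, -0.0, -1.0]]
ft_force: [-5.7, 4.3, 23.1]
gripper_width: 0.206
grasp_force: 30.0
```

```bash
python3 -c "
from h import *
plan([.4602,.0019,.0715],82,7);print(get_state()['wrist_torque'])"
```

```text
t 14.7 pos [0.4608 0.0021 0.0713] yaw 29.19 tilt 0.04 d [-0.0006 -0.0002  0.0002] q7 -1.35 F [-5.7  4.3 23.1]
[-0.001, -0.0, -0.0] [0.0, -0.0001, -0.0838]
[-0.001, -0.0, -0.0] [0.0, -0.0001, -0.0838]
[-0.001, -0.0, -0.0] [0.0, -0.0001, -0.0838]
[-0.001, -0.0, -0.0] [0.0, -0.0001, -0.0838]
[-0.001, -0.001, -0.0] [0.0, -0.0001, -0.0838]
[-0.001, -0.001, -0.0] [0.0, -0.0001, -0.0838]
[-0.001, -0.001, -0.0] [0.0, -0.0001, -0.0838]
[0.94642869 1.25634467 0.009046  ]
```

>>> apply_moves:
  increments:
    - [0,[0,0,0],[0,0,-0.084]]
    - [0,[0,0,0],[0,0,-0.084]]
    - [0,[0,0,0],[0,0,-0.084]]
    - [0,[0,0,0],[0,0,-0.084]]
    - [0,[0,0,0],[0,0,-0.084]]

```text
clock: 15.2
tool_pos: [0.4601, 0.003, 0.0711]
eef_rot: [[0.391, 0.921, -0.001], [0.921, -0.391, 0.001], [0.001, -0.001, -1.0]]
ft_force: [-9.3, 7.0, 26.2]
gripper_width: 0.2
grasp_force: 30.0
```

>>> apply_moves:
  increments:
    - [0,[0,0,0],[0,0,-0.084]]
    - [0,[0,0,0],[0,0,-0.08]]
    - [0,[0,0,0],[0,0,0]]
    - [0,[0,0,0],[0,0,0]]

```text
clock: 15.6
tool_pos: [0.4597, 0.0032, 0.0711]
eef_rot: [[0.148, 0.989, -0.002], [0.989, -0.148, 0.001], [0.001, -0.002, -1.0]]
ft_force: [-10.8, 6.6, 28.6]
gripper_width: 0.206
grasp_force: 30.0
```

```bash
python3 -c "
from h import *
plan([.4602,.0019,.0715],82,1);print(get_state()['wrist_torque'])
w=snap('wrist','6');t=snap('side','6')
crop(w,156,130,200,150,4,'w6.png')
"
```

```text
t 15.6 pos [0.4597 0.0032 0.0711] yaw 81.48 tilt 0.14 d [ 0.0005 -0.0013  0.0004] q7 -0.5 F [-10.8   6.6  28.6]
[-0.012, 0.007, -0.004] [-0.0014, -0.0007, -0.0058]
[ 1.58705329  2.46561139 -0.08478883]
```

View pics/w6.png

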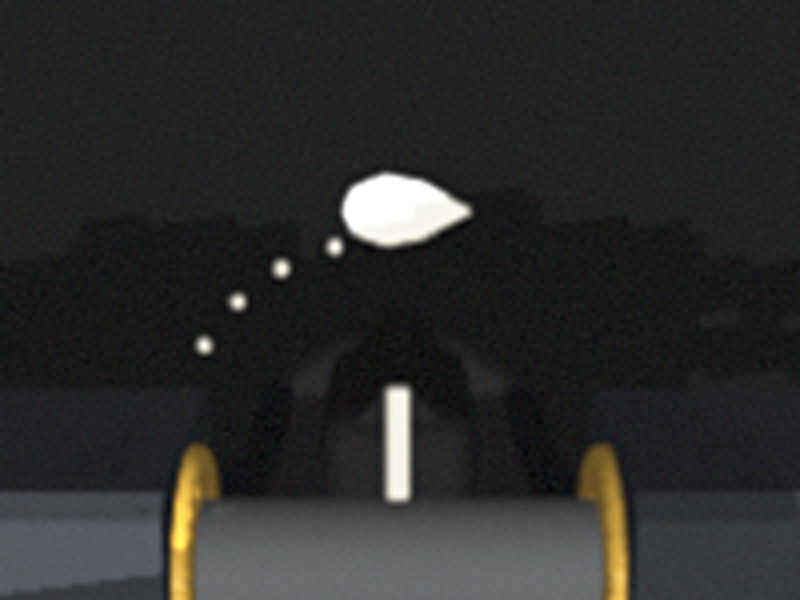

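The pointer's white line at (398,440) faces the large flame mark at (400,210). The knob sits about 1.5 mm lower than the computed pressed-home height, against a hard stop (28 N). I'll ease the side load a little and hand in.

>>> apply_moves:
  increments:
    - [0,[0.006,-0.011,0],[0,0,0]]
    - [0,[0,0,0],[0,0,0]]
    - [0,[0,0,0],[0,0,0]]

```text
clock: 16.0
tool_pos: [0.4595, 0.0033, 0.0712]
eef_rot: [[0.149, 0.989, -0.0], [0.989, -0.149, 0.001], [0.001, -0.0, -1.0]]
ft_force: [-8.2, 4.7, 24.2]
gripper_width: 0.202
grasp_force: 30.0
```

```bash
python3 -c "
from h import *
plan([.4602,.0019,.0715],82,1);s=get_state();print(s['wrist_torque'],s['grasp_force'])
if s['ft_force'][2]>10 and s['grasp_force']>10: print(env.sign_off())
"
```

```text
t 16.0 pos [0.4595 0.0033 0.0712] yaw 81.44 tilt 0.04 d [ 0.0007 -0.0014  0.0003] q7 -0.5 F [-8.2  4.7 24.2]
[-0.013, 0.009, -0.003] [-0.0002, -0.0004, -0.0062]
[ 1.04042819  1.4086228  -0.01719626] 30.004118350334466
the job is handed in; nothing more can be done
None
```

The job is handed in at 16 s, though no verdict came back: the supply valve is open against its stop, and the knob is on the spindle, held pressed in with its pointer at the large flame mark.

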